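# File the spacer boards in the stepped rack by thickness

## Task

File the three wooden spacer boards on edge in the rack, each in the slot made for its thickness, so that it rests on that slot's ledges, about centred along the slot, and all three tops are level. The middle one was put in the widest slot by mistake and has sunk too deep: move it to its own slot. Leave the other things on the tables where they are.

Things in the scene. Friction and masses are not known exactly. Their poses are not given: they have to be found in the camera images.
- rack: Fixed red-brown wooden rack, 110 mm deep (its x), 242 wide (y), 45 high; origin: centre of its underside. Three parallel slots run through along x, open above and at the ends, 80 mm apart, narrower from +y to -y. Each has a 6 mm 45-degree bevel at its mouth, then straight sides down to two dark ledges (tops 23 mm up) on which its spacer stops, with 38 mm standing out above the rack.
- slot_wide (a point): Point on the centre line of the rack's widest slot (80 mm to its +y side), mid-length, level with the tops of its ledges (23 mm above the bench): where the origin of its own spacer, 36 mm thick, comes to rest. Axes as the rack's. The slot is 39 mm wide above the ledges and 29 mm between them; there a thinner spacer falls through to the base board (8 mm above the bench), 15 mm too low.
- slot_middle (a point): Point on the centre line of the rack's middle slot (at its centre), mid-length, level with the tops of its ledges (23 mm above the bench): where the origin of its own spacer, 26 mm thick, comes to rest. Axes as the rack's. The slot is 29 mm wide above the ledges and 19 mm between them; there a thinner spacer falls through to the base board (8 mm above the bench), 15 mm too low.
- slot_narrow (a point): Point on the centre line of the rack's narrowest slot (80 mm to its -y side), mid-length, level with the tops of its ledges (23 mm above the bench): where the origin of its own spacer, 16 mm thick, comes to rest. Axes as the rack's. The slot is 19 mm wide above the ledges and 9 mm between them.
- spacer_thick: Plain light-brown wooden spacer board standing on its long edge: 120 mm long (its x), 60 high (z), 36 thick (y), about 130 g; the three differ only in thickness (36, 26, 16). Marks near one end mean nothing: it may go in either way round. Origin: centre of its underside. Starts free on the left-hand table.
- spacer_middle: Plain light-brown wooden spacer board standing on its long edge: 120 mm long (its x), 60 high (z), 26 thick (y), about 95 g; the three differ only in thickness (36, 26, 16). Marks near one end mean nothing: it may go in either way round. Origin: centre of its underside. Starts in the rack's widest slot, sunk between its ledges: only 23 mm stand out above the rack.
- spacer_thin: Plain light-brown wooden spacer board standing on its long edge: 120 mm long (its x), 60 high (z), 16 thick (y), about 60 g; the three differ only in thickness (36, 26, 16). Marks near one end mean nothing: it may go in either way round. Origin: centre of its underside. Starts free on the left-hand table; it is easily tipped.
- tin: Bystander: a blue flat tin box, 75 x 121 x 24 mm, lying on a table; origin at the centre of its underside. Leave it.
- tape: Bystander: a roll of masking tape lying flat, 96 mm across, 25 mm high; origin at the centre of its underside. Leave it.
- oil: Bystander: a small upright yellow oil bottle with a red cap, 41 mm across, 118 mm high; origin at the centre of its underside. Leave it.
- offcut: Bystander: a pale limewood offcut, 50 x 62 x 45 mm, a stubby block and no spacer; origin at the centre of its underside. Leave it.
- mug: Bystander: a green and white mug, 78 mm across, 101 mm high, standing upright on the right-hand bench; origin at the centre of its underside. Leave it.

How it is judged:
By the outcome, as a careful person would: the job done as asked, in the order asked, and still so for the second after the job is handed in, with the robot touching nothing.
It also fails if it takes over 72 s, if anything falls off the work surface, if the arm or the gripper's body presses on something with over 40 N, if the wrist force passes 120 N, or if a joint passes its speed limit or range.

## Robot

A 7-joint arm with a two-finger parallel gripper is mounted at the origin on a cart in front of the work surface, level with it; the furniture and walls round the work are solid. World frame = base frame: x ahead of the robot, y to its left, z up, the work surface at z = 0. Lengths are in mm, angles in rad, forces in N, time in s.
With the tool pointing down it reaches from about 425 to 825 mm from the base axis. Payload 3.6 kg.
Tool frame: the origin (TCP) lies midway between the tips of the shut fingers; the grasp point (between the pads) lies 19 mm behind it; z points along the fingers, y is the line along which they close (so a half turn about z gives the same grasp; the last joint's range is limited). The gripper opens to 93 mm and grips with 3 to 60 N. Pads are 15 mm wide; open, the fingers measure 128 mm over their backs; the gripper's body (75 mm by 188 mm) begins 65 mm behind the grasp point.
Start: joints at [1.282, 0.615, -0.013, 1.423, 0.008, 1.103, -0.04], TCP at [168.874, -627.649, 218.64] pointing down, gripper open.
Joint ranges: [-3.12, 3.12], [-0.3, 2.06], [-1.34, 1.32], [0.26, 2.42], [-1.36, 4.5], [0.01, 1.98], [-2.84, 2.84]. Speed limits (rad/s): [2.79, 2.79, 3.14, 3.14, 3.14, 3.14, 3.14].

## Interface

Orientations are given as a rotation vector (axis times angle).
In Python, from bench import manip gives the robot as it stands.
- The arm moves only by the tool step_arm, never from a script. Its argument "motion" is text: rows parted by semicolons, each of 7 numbers parted by spaces: the opening, from 0 (shut) to 1 (fully open), then the shift along the tool's x, y, z in mm, then the turn, a rotation vector about the tool's x, y, z in degrees. In form: fingers tx ty tz rx ry rz; .... A call has 1 to 20 rows; each row shifts and turns the commanded pose from where the row before left it, along the tool's axes as they then stand; what a row does not reach is not made up. A row lasts 1/12 s, in which the tool goes at most 41.7 mm and 7.16 degrees, less where a joint would pass 70% of its speed; a pose out of reach is approached as far as the arm can. A call with a gripper value outside its range is refused whole. The fingers move at their own pace and stop on an object; "force" is the grip in N (left out, the last holds). Time passes only in rows, so rows that do not move let the fingers close. It gives the time, the measured TCP pose, the force, the opening and the grip force at its end, in the units of the state.
- manip.get_obs(): the state, without advancing time (a new reading comes with each control period).
- manip.grab_frame(name): name is "scene" or "top"; returns (picture, depth): 384x512x3 uint8, red, green, blue; 384x512 float32, mm along the optical axis (not along the pixel's ray), 0 where there is no reading.
- manip.camera_model(name): a dict with "K" (3x3 intrinsics, pixels), "origin" and "rotation" of the camera in the world. Camera axes: x right, y down, z forward; pixel columns grow to the right and rows downward; lengths in mm; the calibration is good to about 2 mm. A picture is of the moment at which its call begins. camera_model takes no time and is no camera call.
- manip.finish_job(): hands the job in; it is judged then, once.
The state is a dict: "clock": time; "q": joint angles; "joint_vel": joint speeds; "tau": joint torques, N m; "eef_pos": TCP position; "tcp_rot": TCP orientation; "contact_force": force on the tool from outside, world axes, zero at the start; "ft_torque": the same for the moment, N m; "finger_gap": finger opening in mm; "grasp_force": force on a finger pad.
Only numpy, scipy, OpenCV 4.12 (cv2) and the standard library are available. Lean on these libraries where they do the work, as an engineer would, in place of code of your own. Each camera call takes 0.05 s, during which the arm holds its last target. There are 200 camera calls.

## Working session

There is one attempt and no reset: what is moved stays moved. The work goes in short steps, Python scripts to look and compute and a tool call to move; the robot and the scene stay as the last step left them, time stands still between calls to the robot, and variables do not carry over. Pictures are saved under pics/ and viewed, at most 10 in all, crops included, and the job is handed in when it is done.

Besides the shell and the picture viewer there is one more tool, called after ">>>" by a JSON object that holds its "fn" and its "kwargs". step_arm: Moves the arm, as the interface text tells. Its arguments: {"type":"object","properties":{"motion":{"type":"string"},"force":{"type":"number"}},"required":["motion"]}

```bash
mkdir -p pics; ls
python3 - <<'E'
from bench import manip
import cv2,numpy as np
o=manip.get_obs();print({k:np.round(v,3) for k,v in o.items()})
for n in("scene","top"):
    p,d=manip.grab_frame(n);cv2.imwrite(f"pics/{n}0.png",p[:,:,::-1]);np.savez(f"{n}0.npz",p=p,d=d)
    c=manip.camera_model(n);print(n,c)
E
```

```text
pics
{'clock': np.float64(0.0), 'q': array([ 1.282,  0.616, -0.013,  1.425,  0.008,  1.103, -0.04 ]), 'joint_vel': array([ 0.001, -0.   ,  0.   ,  0.001,  0.   ,  0.001,  0.001]), 'tau': array([ 0.0000e+00, -4.5893e+01,  2.0900e-01, -1.6574e+01, -6.1000e-02,
        2.1000e-02,  0.0000e+00]), 'eef_pos': array([ 168.65 , -626.924,  217.489]), 'tcp_rot': array([-3.112e+00, -4.110e-01,  1.000e-03]), 'contact_force': array([-0.008, -0.041,  0.88 ]), 'ft_torque': array([ 0.031,  0.006, -0.034]), 'grasp_force': np.float64(0.0), 'finger_gap': np.float64(92.947)}
scene {'K': array([[414.70545199,   0.        , 253.16756604],
       [  0.        , 414.70545199, 191.43815143],
       [  0.        ,   0.        ,   1.        ]]), 'origin': array([-215.70248066,  774.103318  ,  971.8630862 ]), 'rotation': array([-0.96525372,  2.39304019, -1.12332016])}
top {'K': array([[430.74670237,   0.        , 252.03334968],
       [  0.        , 430.74670237, 189.89012147],
       [  0.        ,   0.        ,   1.        ]]), 'origin': array([ 384.79267117,    3.95178293, 1587.44657329]), 'rotation': array([-2.1729026 ,  2.17452828, -0.13206394])}
```

View both.

View pics/top0.png

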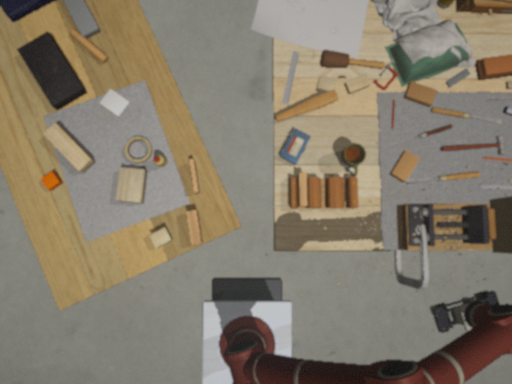

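View pics/scene0.png

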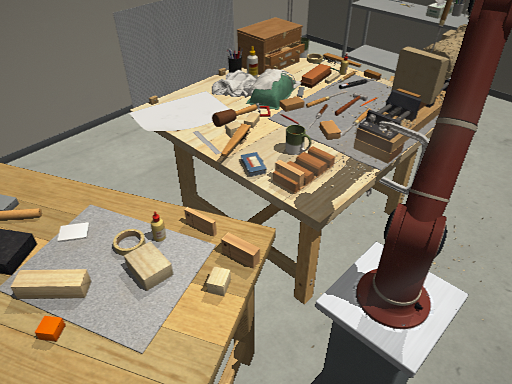

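The top view shows the rack at about (323,190) with a lighter board in its left (+y) slot at (303,189). The spacer candidates on the left table are at (193,173), which looks thin, and (193,223), which looks thick. The offcut is at (160,236), the oil bottle at (158,158), the tape at (138,149), the tin at (294,146) and the mug at (352,153). Next I'll measure them.

```bash
cat > h.py <<'E'
import numpy as np,cv2
from scipy.spatial.transform import Rotation as R
from bench import manip
def cloud(n,d):
    c=manip.camera_model(n);K=c["K"];v,u=np.indices(d.shape)
    P=np.stack([(u-K[0,2])/K[0,0]*d,(v-K[1,2])/K[1,1]*d,d],-1)
    return P@R.from_rotvec(c["rotation"]).as_matrix().T+c["origin"]
def proj(n,X):
    c=manip.camera_model(n)
    r=R.from_rotvec(c["rotation"]).inv();K=c["K"]
    x=r.apply(np.asarray(X)-c["origin"])@K.T
    return x[:,:2]/x[:,2:]
def rect(n,P,box,zlo,zhi):
    u0,v0,u1,v1=box;Q=P[v0:v1,u0:u1].reshape(-1,3)
    Q=Q[(Q[:,2]>zlo)&(Q[:,2]<zhi)]
    (c,s,a)=cv2.minAreaRect(Q[:,:2].astype(np.float32))
    if s[0]<s[1]: s=s[::-1];a-=90
    return len(Q),np.round(c,1),np.round(s,1),round((a+90)%180-90,1),np.round(np.median(Q[:,2]),1)
E
python3 - <<'E'
from h import *
f=np.load("top0.npz");P=cloud("top",f["d"])
for nm,b,lo,hi in [("thin?",(180,150,210,200),45,80),("thick?",(180,200,210,250),45,80),("offcut",(145,222,176,250),30,60),("rackmid",(285,170,312,212),56,80),("rack",(280,165,365,215),33,55)]:
    print(nm,rect("top",P,b,lo,hi))
print(np.round(P[189,286:362,1]).astype(int));print(np.round(P[189,286:362,2]).astype(int))
g=lambda x0,x1,y0,y1:np.median(P[y0:y1,x0:x1,2])
print("table z",g(205,212,215,222),g(100,110,170,180),g(330,345,215,225))
p=f["p"]
a=cv2.resize(p[165:215,280:365],None,fx=7,fy=7,interpolation=cv2.INTER_CUBIC)
b=cv2.resize(p[145:255,145:215],None,fx=5,fy=5,interpolation=cv2.INTER_CUBIC)
o=np.zeros((560,600+200,3),np.uint8);o[:350,:440]=a[:,:440] if 0 else cv2.resize(a,(440,350));o[:550,445:795]=b
cv2.imwrite("pics/crop1.png",o[:,:,::-1])
E
```

```text
thin? (158, array([601.6, 188.7]), array([118.8,  16.5]), 9.3, np.float64(60.4))
thick? (361, array([417.4, 186.6]), array([119. ,  37.1]), 9.5, np.float64(60.5))
offcut (261, array([382.7, 307.1]), array([62.9, 50.5]), -62.3, np.float64(45.5))
rackmid (253, array([ 552.4, -200.9]), array([119.2,  26.4]), 0.5, np.float64(68.6))
rack (1388, array([ 564.9, -280.6]), array([243.8, 152.4]), -88.9, np.float64(44.5))
[-146 -150 -153 -157 -161 -160 -163 -167 -170 -175 -178 -184 -188 -188
 -190 -194 -196 -200 -204 -208 -210 -221 -223 -225 -229 -232 -235 -239
 -245 -246 -250 -254 -258 -261 -265 -277 -279 -281 -287 -289 -291 -294
 -295 -298 -301 -305 -307 -312 -316 -319 -323 -326 -330 -335 -338 -341
 -345 -348 -358 -364 -366 -368 -369 -372 -372 -377 -379 -384 -386 -392
 -396 -399 -402 -418 -421 -425]
[-2  2  3 -2  3 43 47 45 48 40 46 27 20 48 67 64 74 71 68 65 72 19 34 44
 42 46 47 45 33 49 49 46 42 47 44 -2  6 13  1 10 23 22 38 41 45 41 50 45
 43 46 43 45 45 40 42 43 43 45 19  7 15 24 32 37 49 47 50 47 51 44 42 45
 47  1  2  2]
table z -0.9383334005563029 7.2582367832446835 0.013588102433118365
```

View pics/crop1.png

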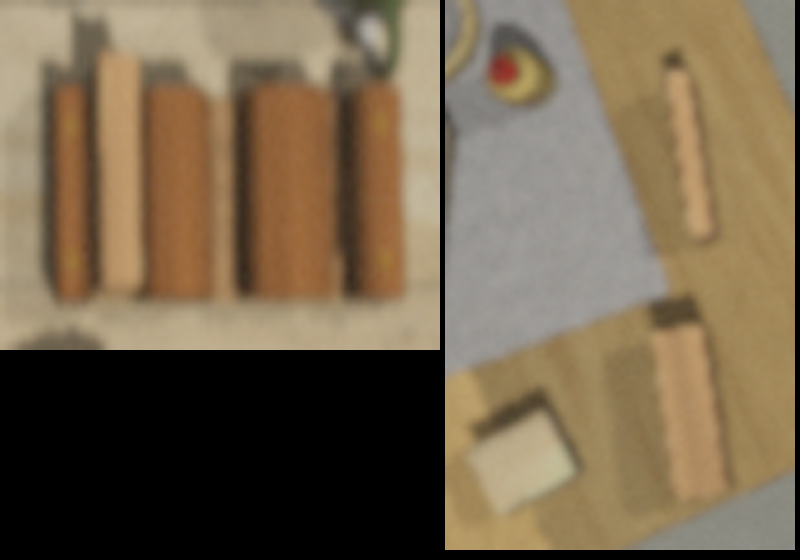

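The crop shows the rack with the middle spacer in its left slot and both other slots empty. The boards' measured sizes match: 119x16.5 and 119x37, tops at 60; the sunken one has its top at 68. I'll refine the rack pose before moving.

Run:
```python
from h import *
from scipy.optimize import least_squares
for n in("top","scene"):
    f=np.load(n+"0.npz");P=cloud(n,f["d"]);d=f["d"]>0
    hsv=cv2.cvtColor(f["p"],cv2.COLOR_RGB2HSV)
    near=(abs(P[...,0]-552)<75)&(abs(P[...,1]+281)<135)
    m=d&near&(P[...,2]>38)&(P[...,2]<52)&(hsv[...,1]>135)
    Q=P[m];print(n,m.sum(),np.median(Q[:,2]),cv2.minAreaRect(Q[:,:2].astype(np.float32)), np.percentile(Q[:,0],[1,99]),np.percentile(Q[:,1],[.5,99.5]))
    s=d&near&(P[...,2]>57)&(P[...,2]<80)&(abs(P[...,1]+201)<30);Q=P[s]
    print(" board",cv2.minAreaRect(Q[:,:2].astype(np.float32)),np.median(Q[:,2]))
    for lo,hi,x,y in((50,70,601,188),(50,70,417,187)):
        s=d&(abs(P[...,0]-x)<75)&(abs(P[...,1]-y)<40)&(P[...,2]>lo)&(P[...,2]<hi);Q=P[s]
        print(" left",cv2.minAreaRect(Q[:,:2].astype(np.float32)),np.median(Q[:,2]))
```

```text
top 1081 44.835603429310595 ((543.7110595703125, -277.96282958984375), (105.7974853515625, 236.31640625), 0.06830218434333801) [491.22709041 593.09331332] [-395.36955586 -160.12617032]
 board ((552.4090576171875, -200.93992614746094), (119.20125579833984, 26.36902618408203), 0.5283965468406677) 68.56552789299622
 left ((601.6334838867188, 188.7347412109375), (118.77169799804688, 16.471187591552734), 9.298128128051758) 60.48320947258094
 left ((417.43096923828125, 186.58065795898438), (118.98238372802734, 37.12882995605469), 9.478555679321289) 60.54882211989457
scene 573 45.600467898316424 ((542.0628051757812, -280.23626708984375), (114.09354400634766, 246.58636474609375), 0.4843703508377075) [486.36146352 595.08176767] [-398.35853837 -158.02841539]
 board ((550.522705078125, -199.13894653320312), (121.89954376220703, 31.748403549194336), 1.2533924579620361) 67.5754294349257
 left ((598.9227905273438, 191.68875122070312), (122.04917907714844, 19.682559967041016), 9.875267028808594) 59.55909714749231
 left ((414.956787109375, 188.94876098632812), (120.21961212158203, 39.35216522216797), 9.4527587890625) 60.294255155441874
```

>>> {"fn": "step_arm", "kwargs": {"motion": "0.6 0 0 0 0 0 7.1; 0.6 0 0 0 0 0 7.1; 0.6 21.6 -23.4 0 0 0 0; 0.6 21.6 -23.4 0 0 0 0; 0.6 21.6 -23.4 0 0 0 0; 0.6 21.6 -23.4 0 0 0 0; 0.6 21.6 -23.4 0 0 0 0; 0.6 21.6 -23.4 0 0 0 0; 0.6 21.6 -23.4 0 0 0 0; 0.6 21.6 -23.4 0 0 0 0; 0.6 21.6 -23.4 0 0 0 0; 0.6 21.6 -23.4 0 0 0 0; 0.6 21.6 -23.4 0 0 0 0; 0.6 21.6 -23.4 0 0 0 0; 0.6 21.6 -23.4 0 0 0 0; 0.6 21.6 -23.4 0 0 0 0; 0.6 21.6 -23.4 0 0 0 0; 0.6 21.6 -23.4 0 0 0 0; 0.6 21.6 -23.4 0 0 0 0; 0.6 21.6 -23.4 0 0 0 0"}}

```text
clock: 1.77
eef_pos: [551.8, -199.2, 218.3]
tcp_rot: [-3.141, -0.024, 0.002]
contact_force: [-0.5, -0.7, 0.2]
finger_gap: 56.0
grasp_force: 0.0
```

>>> {"fn": "step_arm", "kwargs": {"motion": "0.6 0 0 28 0 0 0; 0.6 0 0 28 0 0 0; 0.6 0 0 28 0 0 0; 0.6 0 0 28 0 0 0; 0.6 0 0 26 0 0 0; 0.6 0 0 0 0 0 0; 0.6 0 0 0 0 0 0"}}

```text
clock: 2.35
eef_pos: [550.2, -200.3, 79.5]
tcp_rot: [-3.14, -0.024, 0.006]
contact_force: [-0.4, 1.5, 0.5]
finger_gap: 55.8
grasp_force: 0.0
```

```bash
cat > look.py <<'E'
import sys
from h import *
n,out,x,y,w=sys.argv[1],sys.argv[2],*map(float,sys.argv[3:6])
p,d=manip.grab_frame(n);np.savez(out+".npz",p=p,d=d)
u,v=proj(n,[[x,y,60]])[0].astype(int);w=int(w)
c=p[max(0,v-w):v+w,max(0,u-w):u+w]
cv2.imwrite(f"pics/{out}.png",cv2.resize(c,None,fx=550/c.shape[0],fy=550/c.shape[0],interpolation=cv2.INTER_CUBIC)[:,:800,::-1])
print("centre",u,v,manip.get_obs()["clock"])
E
python3 look.py scene s1 545 -240 60
```

```text
centre 297 165 2.4
```

View pics/s1.png

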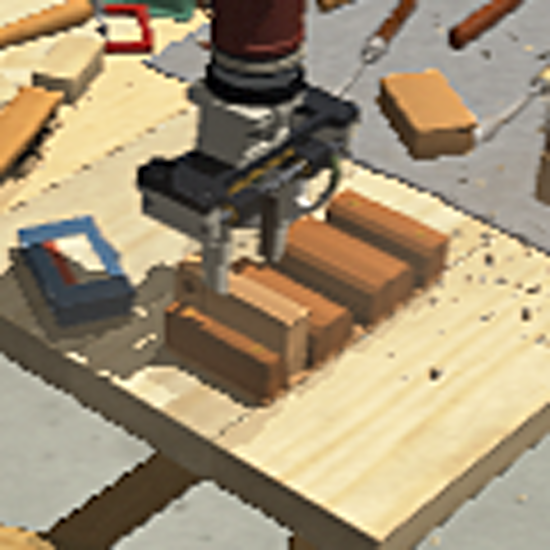

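The fingers, at about (215,265) and (270,235) in the crop, straddle the board, which stays upright in the wide slot. I'll go down and grip.

>>> {"fn": "step_arm", "kwargs": {"motion": "0.6 0 0 10 0 0 0; 0.6 0 0 10 0 0 0; 0.6 0 0 10 0 0 0; 0.6 0 0 0 0 0 0; 0.2 0 0 0 0 0 0; 0.1 0 0 0 0 0 0; 0.1 0 0 0 0 0 0; 0.1 0 0 0 0 0 0; 0.1 0 0 0 0 0 0; 0.1 0 0 0 0 0 0", "force": 25}}

```text
clock: 3.23
eef_pos: [551.6, -200.6, 51.0]
tcp_rot: [3.141, 0.024, 0.001]
contact_force: [-0.3, -0.0, 1.2]
finger_gap: 26.3
grasp_force: 24.8
```

>>> {"fn": "step_arm", "kwargs": {"motion": "0.1 0 0 -5 0 0 0; 0.1 0 0 -15 0 0 0; 0.1 0 0 -20 0 0 0; 0.1 0 0 -20 0 0 0; 0.1 -2 20 0 0 0 0; 0.1 -2 20 0 0 0 0; 0.1 -2 20 0 0 0 0; 0.1 -2 20 0 0 0 0; 0.1 0 0 0 0 0 0; 0.1 0 0 0 0 0 0; 0.1 0 0 0 0 0 0"}}

```text
clock: 4.15
eef_pos: [544.6, -279.4, 110.6]
tcp_rot: [-3.14, -0.025, 0.0]
contact_force: [0.2, 0.7, -0.5]
finger_gap: 25.6
grasp_force: 24.8
```

```bash
python3 look.py scene s2 545 -270 60
python3 - <<'E'
from h import *
p,d=manip.grab_frame("top");np.savez("t2.npz",p=p,d=d)
P=cloud("scene",np.load("s2.npz")["d"])
s=(abs(P[...,0]-545)<80)&(abs(P[...,1]+279)<28)&(P[...,2]>100)&(P[...,2]<140)
print(s.sum(),np.percentile(P[s][:,2],[5,50,95]))
E
```

```text
centre 302 161 4.2
295 [102.44843831 122.61153408 134.01977317]
```

View pics/s2.png

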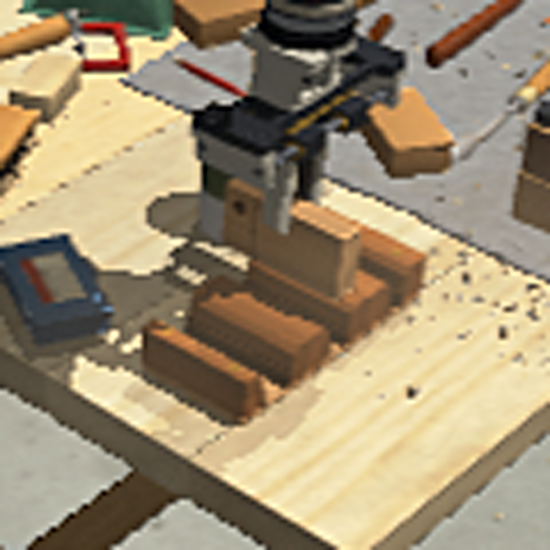

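The board is held upright and clear, centre about (295,235) in the crop, with the wide slot now empty. I'll lower it gently into the middle slot.

>>> {"fn": "step_arm", "kwargs": {"motion": "0.1 -1 0 10 0 0 0; 0.1 0 0 10 0 0 0; 0.1 0 0 4 0 0 0; 0.1 0 0 4 0 0 0; 0.1 0 0 4 0 0 0; 0.1 0 0 3 0 0 0; 0.1 0 0 0 0 0 0; 0.1 0 0 0 0 0 0"}}

```text
clock: 4.92
eef_pos: [543.6, -280.8, 75.6]
tcp_rot: [-3.141, -0.023, 0.0]
contact_force: [-0.4, 0.6, -1.0]
finger_gap: 25.6
grasp_force: 24.8
```

>>> {"fn": "step_arm", "kwargs": {"motion": "0.1 0 0 3 0 0 0; 0.1 0 0 3 0 0 0; 0.1 0 0 2 0 0 0; 0.1 0 0 1 0 0 0; 0.1 0 0 0 0 0 0; 0.1 0 0 0 0 0 0"}}

```text
clock: 5.42
eef_pos: [543.5, -280.8, 66.6]
tcp_rot: [-3.141, -0.024, 0.0]
contact_force: [0.3, 0.1, -0.5]
finger_gap: 25.6
grasp_force: 24.8
```

Close to the ledges with no contact force yet. I'll ease down a bit more, then release and rise.

>>> {"fn": "step_arm", "kwargs": {"motion": "0.1 0 0 1 0 0 0; 0.1 0 0 1 0 0 0; 0.1 0 0 0 0 0 0; 0.1 0 0 0 0 0 0"}}

```text
clock: 5.75
eef_pos: [543.8, -280.8, 65.9]
tcp_rot: [3.141, 0.024, 0.001]
contact_force: [-0.7, 0.7, 5.1]
finger_gap: 26.2
grasp_force: 24.9
```

>>> {"fn": "step_arm", "kwargs": {"motion": "0.3 0 0 0 0 0 0; 0.55 0 0 0 0 0 0; 0.55 0 0 0 0 0 0; 0.55 0 0 0 0 0 0; 0.55 0 0 -15 0 0 0; 0.55 0 0 -20 0 0 0; 0.55 0 0 -25 0 0 0; 0.6 0 0 -25 0 0 0; 0.6 0 0 -25 0 0 0; 0.6 0 0 -20 0 0 0; 0.6 0 0 -20 0 0 0; 0.6 0 0 0 0 0 0"}}

```text
clock: 6.75
eef_pos: [545.9, -282.1, 219.1]
tcp_rot: [3.137, 0.023, 0.013]
contact_force: [0.3, -0.5, 0.5]
finger_gap: 56.0
grasp_force: 0.0
```

```bash
python3 look.py scene s3 545 -280 60
python3 - <<'E'
from h import *
P=cloud("scene",np.load("s3.npz")["d"])
s=(abs(P[...,0]-545)<75)&(abs(P[...,1]+280)<22)&(P[...,2]>72)&(P[...,2]<95)
print(s.sum(),np.median(P[s][:,2]),cv2.minAreaRect(P[s][:,:2].astype(np.float32)))
E
```

```text
centre 304 160 6.8
202 82.53842637265211 ((543.6563720703125, -279.3150329589844), (122.39923095703125, 35.14741134643555), 2.937458038330078)
```

>>> {"fn": "step_arm", "kwargs": {"motion": "0.75 0 0 0 0 0 -4.3; 0.75 0 0 0 0 0 -4.3; 0.75 -2.7 -26.8 0 0 0 0; 0.75 -2.7 -26.8 0 0 0 0; 0.75 -2.7 -26.8 0 0 0 0; 0.75 -2.7 -26.8 0 0 0 0; 0.75 -2.7 -26.8 0 0 0 0; 0.75 -2.7 -26.8 0 0 0 0; 0.75 -2.7 -26.8 0 0 0 0; 0.75 -2.7 -26.8 0 0 0 0; 0.75 -2.7 -26.8 0 0 0 0; 0.75 -2.7 -26.8 0 0 0 0; 0.75 -2.7 -26.8 0 0 0 0; 0.75 -2.7 -26.8 0 0 0 0; 0.75 -2.7 -26.8 0 0 0 0; 0.75 -2.7 -26.8 0 0 0 0; 0.75 -2.7 -26.8 0 0 0 0; 0.75 -2.7 -26.8 0 0 0 0; 0.75 -2.7 -26.8 0 0 0 0; 0.75 -2.7 -26.8 0 0 0 0"}}

```text
clock: 8.47
eef_pos: [414.9, 187.7, 213.3]
tcp_rot: [3.13, 0.259, -0.004]
contact_force: [0.6, -0.7, 0.1]
finger_gap: 69.7
grasp_force: 0.0
```

>>> {"fn": "step_arm", "kwargs": {"motion": "0.75 0 0 30 0 0 0; 0.75 0 0 30 0 0 0; 0.75 0 0 30 0 0 0; 0.75 0 0 30 0 0 0; 0.75 0 0 0 0 0 0; 0.75 0 0 0 0 0 0; 0.75 0 0 0 0 0 0"}}

```text
clock: 9.05
eef_pos: [416.7, 187.3, 95.2]
tcp_rot: [-3.131, -0.259, -0.001]
contact_force: [0.8, 1.0, 0.7]
finger_gap: 69.7
grasp_force: 0.0
```

```bash
python3 look.py scene s4 417 188 70
```

```text
centre 239 243 9.1
```

View pics/s4.png

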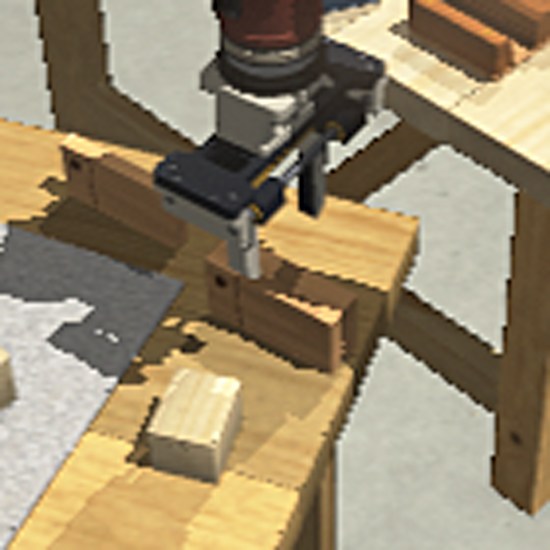

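The thick board is upright under the gripper, with its near end around (340,365) in the crop; one finger shows on each side, at (245,260) and (312,200). The offcut, at (195,420), is clear. I'll go down and grip.

>>> {"fn": "step_arm", "kwargs": {"motion": "0.75 0 0 20 0 0 0; 0.75 0 0 20 0 0 0; 0.75 0 0 12 0 0 0; 0.75 0 0 9 0 0 0; 0.75 0 0 0 0 0 0; 0.3 0 0 0 0 0 0; 0.2 0 0 0 0 0 0; 0.2 0 0 0 0 0 0; 0.2 0 0 0 0 0 0; 0.2 0 0 0 0 0 0; 0.2 0 0 0 0 0 0", "force": 25}}

```text
clock: 10.02
eef_pos: [416.6, 187.4, 34.1]
tcp_rot: [-3.13, -0.259, -0.001]
contact_force: [-1.3, 0.5, 2.5]
finger_gap: 35.8
grasp_force: 25.0
```

>>> {"fn": "step_arm", "kwargs": {"motion": "0.2 0 0 -5 0 0 0; 0.2 0 0 -15 0 0 0; 0.2 0 0 -25 0 0 0; 0.2 0 0 -30 0 0 0; 0.2 0 0 -30 0 0 0; 0.2 0 0 -25 0 0 0; 0.2 0 0 -15 0 0 0; 0.2 0 0 0 0 0 4.3; 0.2 0 0 0 0 0 4.3; 0.2 0 0 0 0 0 0"}}

```text
clock: 10.85
eef_pos: [416.0, 186.8, 179.2]
tcp_rot: [3.141, 0.021, 0.001]
contact_force: [0.3, 1.1, -0.5]
finger_gap: 35.7
grasp_force: 25.0
```

>>> {"fn": "step_arm", "kwargs": {"motion": "0.2 7.6 24.3 0 0 0 0; 0.2 7.6 24.3 0 0 0 0; 0.2 7.6 24.3 0 0 0 0; 0.2 7.6 24.3 0 0 0 0; 0.2 7.6 24.3 0 0 0 0; 0.2 7.6 24.3 0 0 0 0; 0.2 7.6 24.3 0 0 0 0; 0.2 7.6 24.3 0 0 0 0; 0.2 7.6 24.3 0 0 0 0; 0.2 7.6 24.3 0 0 0 0; 0.2 7.6 24.3 0 0 0 0; 0.2 7.6 24.3 0 0 0 0; 0.2 7.6 24.3 0 0 0 0; 0.2 7.6 24.3 0 0 0 0; 0.2 7.6 24.3 0 0 0 0; 0.2 7.6 24.3 0 0 0 0; 0.2 0 0 0 0 0 0; 0.2 0 0 0 0 0 0"}}

```text
clock: 12.35
eef_pos: [542.9, -201.5, 177.9]
tcp_rot: [-3.141, -0.021, 0.003]
contact_force: [-0.7, 0.4, -1.0]
finger_gap: 36.2
grasp_force: 25.0
```

>>> {"fn": "step_arm", "kwargs": {"motion": "0.2 0 0 20 0 0 0; 0.2 0 0 25 0 0 0; 0.2 0 0 25 0 0 0; 0.2 0 0 15 0 0 0; 0.2 0 0 6 0 0 0; 0.2 0 0 0 0 0 0; 0.2 0 0 0 0 0 0; 0.2 0 0 0 0 0 0"}}

```text
clock: 13.02
eef_pos: [544.7, -199.6, 89.0]
tcp_rot: [3.141, 0.025, 0.004]
contact_force: [0.3, 1.3, -0.8]
finger_gap: 35.7
grasp_force: 25.0
```

>>> {"fn": "step_arm", "kwargs": {"motion": "0.2 -1 0 6 0 0 0; 0.2 0 0 4 0 0 0; 0.2 0 0 4 0 0 0; 0.2 0 0 4 0 0 0; 0.2 0 0 4 0 0 0; 0.2 0 0 0 0 0 0; 0.2 0 0 0 0 0 0"}}

```text
clock: 13.6
eef_pos: [542.5, -199.8, 65.3]
tcp_rot: [-3.141, -0.023, 0.001]
contact_force: [0.2, -0.5, -1.0]
finger_gap: 36.0
grasp_force: 25.0
```

>>> {"fn": "step_arm", "kwargs": {"motion": "0.2 0 0 3 0 0 0; 0.2 0 0 3 0 0 0; 0.2 0 0 2 0 0 0; 0.2 0 0 1 0 0 0; 0.2 0 0 1 0 0 0; 0.2 0 0 0 0 0 0; 0.2 0 0 0 0 0 0"}}

```text
clock: 14.18
eef_pos: [542.7, -199.9, 57.1]
tcp_rot: [3.141, 0.024, 0.0]
contact_force: [-3.4, 1.1, 8.3]
finger_gap: 35.8
grasp_force: 25.0
```

>>> {"fn": "step_arm", "kwargs": {"motion": "0.5 0 0 0 0 0 0; 0.6 0 0 0 0 0 0; 0.6 0 0 0 0 0 0; 0.6 0 0 0 0 0 0; 0.6 0 0 -15 0 0 0; 0.6 0 0 -20 0 0 0; 0.6 0 0 -25 0 0 0; 0.6 0 0 -25 0 0 0; 0.6 0 0 -25 0 0 0; 0.6 0 0 -25 0 0 0; 0.6 0 0 -15 0 0 0; 0.6 0 0 0 0 0 0"}}

```text
clock: 15.18
eef_pos: [545.0, -200.6, 209.3]
tcp_rot: [3.139, 0.023, 0.012]
contact_force: [-0.5, 0.2, 0.1]
finger_gap: 56.0
grasp_force: 0.0
```

Run:
```python
from h import *
p,d=manip.grab_frame("scene");P=cloud("scene",d);np.savez("s5.npz",p=p,d=d)
for y,w in((-280,22),(-200,28)):
    s=(abs(P[...,0]-545)<75)&(abs(P[...,1]-y)<w)&(P[...,2]>72)&(P[...,2]<95)
    print(s.sum(),np.median(P[s][:,2]),cv2.minAreaRect(P[s][:,:2].astype(np.float32)))
s=(abs(P[...,0]-601)<75)&(abs(P[...,1]-189)<40)&(P[...,2]>50)&(P[...,2]<70)
print(cv2.minAreaRect(P[s][:,:2].astype(np.float32)),np.median(P[s][:,2]))
```

```text
204 82.59684241247845 ((544.125732421875, -279.83837890625), (123.14562225341797, 34.399169921875), 2.092909812927246)
266 83.02670755810436 ((541.6892700195312, -199.12911987304688), (120.60900115966797, 42.655635833740234), 0.15325194597244263)
((598.3275146484375, 191.33941650390625), (120.83873748779297, 20.21210479736328), 9.97093677520752) 59.426085331768604
```

>>> {"fn": "step_arm", "kwargs": {"motion": "0.5 0 0 0 0 0 -4.3; 0.5 0 0 0 0 0 -4.3; 0.5 7.5 -23.5 0 0 0 0; 0.5 7.5 -23.5 0 0 0 0; 0.5 7.5 -23.5 0 0 0 0; 0.5 7.5 -23.5 0 0 0 0; 0.5 7.5 -23.5 0 0 0 0; 0.5 7.5 -23.5 0 0 0 0; 0.5 7.5 -23.5 0 0 0 0; 0.5 7.5 -23.5 0 0 0 0; 0.5 7.5 -23.5 0 0 0 0; 0.5 7.5 -23.5 0 0 0 0; 0.5 7.5 -23.5 0 0 0 0; 0.5 7.5 -23.5 0 0 0 0; 0.5 7.5 -23.5 0 0 0 0; 0.5 7.5 -23.5 0 0 0 0; 0.5 7.5 -23.5 0 0 0 0; 0.5 7.5 -23.5 0 0 0 0; 0.5 0 0 0 0 0 0"}}

```text
clock: 16.82
eef_pos: [597.3, 198.3, 203.1]
tcp_rot: [-3.125, -0.273, 0.006]
contact_force: [-0.8, 0.9, 0.2]
finger_gap: 46.8
grasp_force: 0.0
```

>>> {"fn": "step_arm", "kwargs": {"motion": "0.5 0 0 30 0 0 0; 0.5 0 0 30 0 0 0; 0.5 0 0 30 0 0 0; 0.5 0 0 25 0 0 0; 0.5 0 0 0 0 0 0; 0.5 0 0 0 0 0 0; 0.5 0 0 0 0 0 0"}}

```text
clock: 17.4
eef_pos: [599.9, 190.6, 91.3]
tcp_rot: [-3.131, -0.258, -0.002]
contact_force: [0.5, 0.0, 0.8]
finger_gap: 46.4
grasp_force: 0.0
```

```bash
python3 look.py scene s6 600 190 60
python3 - <<'E'
from h import *
P=cloud("top",np.load("top0.npz")["d"])
b=P[140:175,145:172].reshape(-1,3);b=b[b[:,2]>60]
print("oil",len(b),np.median(b,0),b.min(0),b.max(0))
E
```

```text
centre 199 214 17.45
oil 111 [651.15781167 308.43234601  83.06244994] [384.79267117   3.95178293  61.99782279] [ 674.98833876  332.28448977 1587.44657329]
```

View pics/s6.png

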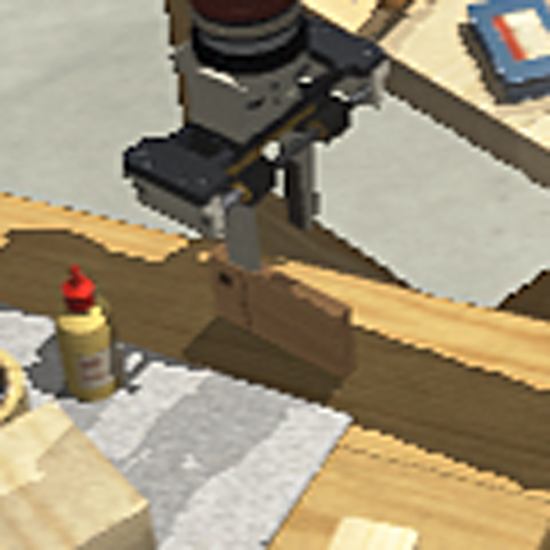

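The thin board stands between the open fingers, at about (245,255) and (300,200) in the crop. The oil bottle at (85,340), world (651,308), is clear of the gripper body. I'll go down and grip.

>>> {"fn": "step_arm", "kwargs": {"motion": "0.5 0 0 20 0 0 0; 0.5 0 0 20 0 0 0; 0.5 0 0 12 0 0 0; 0.5 0 0 7 0 0 0; 0.5 0 0 0 0 0 0; 0.3 0 0 0 0 0 0; 0.2 0 0 0 0 0 0; 0.15 0 0 0 0 0 0; 0.05 0 0 0 0 0 0; 0.05 0 0 0 0 0 0; 0.05 0 0 0 0 0 0; 0.05 0 0 0 0 0 0; 0.05 0 0 0 0 0 0", "force": 20}}

```text
clock: 18.53
eef_pos: [599.6, 190.9, 32.2]
tcp_rot: [-3.131, -0.259, -0.001]
contact_force: [-0.2, -0.8, 3.1]
finger_gap: 16.0
grasp_force: 20.0
```

>>> {"fn": "step_arm", "kwargs": {"motion": "0.05 0 0 -5 0 0 0; 0.05 0 0 -15 0 0 0; 0.05 0 0 -25 0 0 0; 0.05 0 0 -30 0 0 0; 0.05 0 0 -30 0 0 0; 0.05 0 0 -25 0 0 0; 0.05 0 0 -15 0 0 0; 0.05 0 0 0 0 0 4.3; 0.05 0 0 0 0 0 4.3; 0.05 0 0 0 0 0 0; 0.05 0 0 0 0 0 0"}}

```text
clock: 19.45
eef_pos: [598.8, 190.6, 176.5]
tcp_rot: [3.141, 0.027, -0.001]
contact_force: [0.0, -0.1, -0.6]
finger_gap: 15.9
grasp_force: 20.0
```

>>> {"fn": "step_arm", "kwargs": {"motion": "0.05 -3.2 27.5 0 0 0 0; 0.05 -3.2 27.5 0 0 0 0; 0.05 -3.2 27.5 0 0 0 0; 0.05 -3.2 27.5 0 0 0 0; 0.05 -3.2 27.5 0 0 0 0; 0.05 -3.2 27.5 0 0 0 0; 0.05 -3.2 27.5 0 0 0 0; 0.05 -3.2 27.5 0 0 0 0; 0.05 -3.2 27.5 0 0 0 0; 0.05 -3.2 27.5 0 0 0 0; 0.05 -3.2 27.5 0 0 0 0; 0.05 -3.2 27.5 0 0 0 0; 0.05 -3.2 27.5 0 0 0 0; 0.05 -3.2 27.5 0 0 0 0; 0.05 -3.2 27.5 0 0 0 0; 0.05 -3.2 27.5 0 0 0 0; 0.05 -3.2 27.5 0 0 0 0; 0.05 -3.2 27.5 0 0 0 0; 0.05 -3.2 27.5 0 0 0 0; 0.05 -3.2 27.5 0 0 0 0"}}

```text
clock: 21.12
eef_pos: [542.9, -361.4, 176.1]
tcp_rot: [-3.141, -0.026, 0.001]
contact_force: [1.6, -0.5, -1.4]
finger_gap: 15.7
grasp_force: 20.0
```

>>> {"fn": "step_arm", "kwargs": {"motion": "0.05 0 0 0 0 0 0; 0.05 0 0 20 0 0 0; 0.05 0 0 25 0 0 0; 0.05 0 0 25 0 0 0; 0.05 0 0 15 0 0 0; 0.05 0 0 4 0 0 0; 0.05 0 0 0 0 0 0; 0.05 0 0 0 0 0 0; 0.05 0 0 0 0 0 0"}}

```text
clock: 21.87
eef_pos: [544.6, -360.6, 89.2]
tcp_rot: [3.14, 0.024, 0.004]
contact_force: [0.5, 0.6, 0.1]
finger_gap: 15.8
grasp_force: 20.0
```

```bash
python3 look.py scene s7 545 -320 60
```

```text
centre 310 156 21.9167
```

View pics/s7.png

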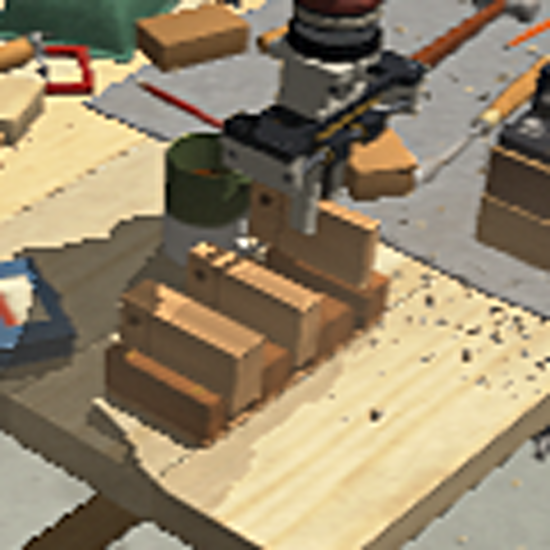

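Run:
```python
from h import *
P=cloud("top",np.load("top0.npz")["d"]);Q=P.reshape(-1,3)
s=(Q[:,0]>600)&(Q[:,0]<730)&(Q[:,1]<-335)&(Q[:,1]>-450)&(Q[:,2]>15)&(Q[:,2]<120)
q=Q[s]
for lo in range(600,730,10):
    r=q[(q[:,0]>=lo)&(q[:,0]<lo+10)]
    if len(r):print(lo,len(r),r[:,1].min().round(),r[:,1].max().round(),r[:,2].max().round())
```

```text
600 16 -392.0 -380.0 94.0
610 17 -391.0 -378.0 98.0
620 20 -390.0 -377.0 97.0
630 52 -398.0 -360.0 107.0
640 46 -409.0 -349.0 104.0
650 64 -415.0 -345.0 105.0
660 67 -421.0 -343.0 106.0
670 77 -421.0 -341.0 108.0
680 73 -418.0 -343.0 102.0
690 63 -415.0 -346.0 106.0
700 64 -406.0 -357.0 106.0
710 7 -394.0 -375.0 100.0
```

The scene picture shows the thin board held above the narrow slot at about (320,230) in the crop, with the other two seated level. The mug handle (y below -377) clears the board by about 9 mm. I'll lower it.

>>> {"fn": "step_arm", "kwargs": {"motion": "0.05 -1 0 6 0 0 0; 0.05 0 0 4 0 0 0; 0.05 0 0 4 0 0 0; 0.05 0 0 4 0 0 0; 0.05 0 0 4 0 0 0; 0.05 0 0 0 0 0 0; 0.05 0 0 0 0 0 0"}}

```text
clock: 22.5
eef_pos: [542.3, -360.1, 65.1]
tcp_rot: [-3.141, -0.024, 0.001]
contact_force: [-0.9, 0.7, -0.5]
finger_gap: 15.3
grasp_force: 20.0
```

>>> {"fn": "step_arm", "kwargs": {"motion": "0.05 0 0 3 0 0 0; 0.05 0 0 3 0 0 0; 0.05 0 0 2 0 0 0; 0.05 0 0 1 0 0 0; 0.05 0 0 1 0 0 0; 0.05 0 0 0 0 0 0; 0.05 0 0 0 0 0 0"}}

```text
clock: 23.08
eef_pos: [542.4, -360.0, 55.5]
tcp_rot: [-3.141, -0.023, 0.0]
contact_force: [0.1, 1.3, -1.1]
finger_gap: 15.7
grasp_force: 20.0
```

>>> {"fn": "step_arm", "kwargs": {"motion": "0.05 0 0 1 0 0 0; 0.05 0 0 1 0 0 0; 0.05 0 0 0 0 0 0; 0.05 0 0 0 0 0 0"}}

```text
clock: 23.42
eef_pos: [542.6, -360.1, 55.2]
tcp_rot: [-3.141, -0.023, -0.0]
contact_force: [-3.1, 2.1, 5.8]
finger_gap: 16.1
grasp_force: 20.0
```

It touches the ledges. I'll release, rise and check.

>>> {"fn": "step_arm", "kwargs": {"motion": "0.25 0 0 0 0 0 0; 0.45 0 0 0 0 0 0; 0.45 0 0 0 0 0 0; 0.45 0 0 0 0 0 0; 0.45 0 0 -15 0 0 0; 0.45 0 0 -20 0 0 0; 0.45 0 0 -25 0 0 0; 0.45 0 0 -25 0 0 0; 0.45 0 0 -25 0 0 0; 0.45 0 0 -25 0 0 0; 0.45 0 0 -25 0 0 0; 0.45 0 0 -15 0 0 0; 0.45 -20 0 0 0 0 0; 0.45 0 0 0 0 0 0"}}

```text
clock: 24.58
eef_pos: [520.0, -362.0, 230.0]
tcp_rot: [3.139, 0.019, -0.002]
contact_force: [-1.0, -0.4, 0.1]
finger_gap: 41.5
grasp_force: 0.0
```

```bash
python3 look.py scene s8 545 -280 60
python3 - <<'E'
from h import *
P=cloud("scene",np.load("s8.npz")["d"])
for y,w in((-360,18),(-280,22),(-200,28)):
    s=(abs(P[...,0]-545)<75)&(abs(P[...,1]-y)<w)&(P[...,2]>72)&(P[...,2]<95)
    print(s.sum(),np.median(P[s][:,2]),cv2.minAreaRect(P[s][:,:2].astype(np.float32)))
E
```

```text
centre 304 160 24.6333
143 81.4382594826518 ((543.9623413085938, -359.3591003417969), (122.26930236816406, 26.434391021728516), 3.0804293155670166)
203 82.85855203597771 ((544.1031494140625, -279.30010986328125), (122.7361068725586, 36.176509857177734), 3.3340320587158203)
264 83.093347531206 ((541.2291259765625, -199.69985961914062), (121.84774017333984, 40.13577651977539), 0.001188651192933321)
```

View pics/s8.png

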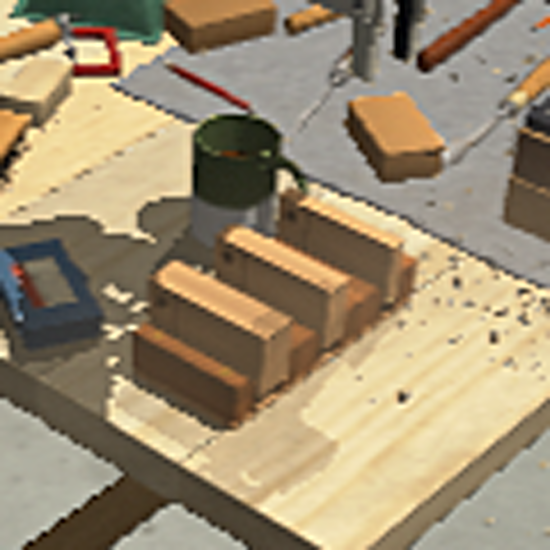

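The final picture shows all three boards seated, upright and level, around (225,300), (285,260) and (345,235) in the crop. The mug and tin haven't moved and the gripper is clear, so I'm handing in.

```bash
python3 -c "
from bench import manip
print(manip.finish_job())"
```

```text
the job is handed in; nothing more can be done
None
```

All three spacers are in their own slots, on the ledges and about centred; the tops measure 81 to 83 mm, level within camera error. No other object was touched, and I handed the job in at about 25 s of the 72 s allowed.

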